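# Show a specimen bottle's base to the code reader

## Robot

A 7-joint arm with a two-finger parallel gripper is mounted at the origin on the work surface. World frame = base frame: x ahead of the robot, y to its left, z up, the work surface at z = 0. Lengths are in m, angles in rad, forces in N, time in s.
With the tool pointing down it reaches from about 0.425 to 1.025 m from the base axis. Payload 3.6 kg.
Tool frame: the origin (TCP) lies on the centre line of the jaws, within the pads' length; the fingertips stand 11 mm ahead of it and the grasp point (between the pads) lies 8 mm behind it; y points along the fingers, x is the direction in which the jaws open and shut, and the axes are right-handed (so a half turn about y gives the same grasp; the last joint's range is limited). The gripper opens to 85 mm and grips with 20 to 120 N. Pads are 22 mm wide; open, the fingers measure 114 mm over their backs; the gripper's body (76 mm by 85 mm) begins 54 mm behind the grasp point. The pads swing forward as they close: fully open they stand 13 mm farther back than shut.
Start: joints at [-1.403, 0.591, 0.048, 1.609, -0.033, 0.943, -0.034], TCP at [0.188, 0.7, 0.242] pointing down, gripper open.
Joint ranges: [-2.69, 2.69], [-0.47, 2.24], [-1.27, 1.36], [0.19, 2.51], [-1.53, 4.68], [0.08, 2.07], [-3.09, 3.09]. Speed limits (rad/s): [2.57, 2.57, 3.14, 3.14, 3.14, 3.14, 3.14].

## Interface

Orientations are given as a 3x3 rotation matrix whose columns are the frame's x, y, z axes.
In Python, from bench import manip, imaging gives the robot as it stands.
- The arm moves only by the tool carry_out, never from a script. Its argument "increments" is a list of rows, each a list of 7 numbers: the shift along the tool's x, y, z in m, then the turn, a rotation vector about the tool's x, y, z in rad, then the finger opening in m, from 0 to 0.0854. A call has 1 to 5 rows; each row is the pose to reach, as a shift and turn from the pose commanded when the call began, along the tool's axes at that moment; what a row does not reach only later rows make up. A row lasts 1/8 s, in which the tool goes at most 62.5 mm and 10.7 degrees, less where a joint would pass 70% of its speed; a pose out of reach is approached as far as the arm can. A call with a gripper value outside its range is refused whole. The fingers move at their own pace and stop on an object; the grip force is fixed at half the most. Time passes only in rows, so rows that repeat a pose let the fingers close. It gives the time, the measured TCP pose, the force and the opening at its end, in the units of the state.
- manip.read_state(): the state, without advancing time (a new reading comes with each control period).
- imaging.snapshot(name): name is "scene" or "top" or "wrist"; returns a dict with "pixels" (420x560x3 uint8, red, green, blue), "intrinsics" (3x3 intrinsics, pixels), "rvec" (rotation vector, rad) and "tvec" (3), from world to camera coordinates, as OpenCV has them; the wrist camera has in their place "T_tool_cam" (4x4, takes a point from camera to tool coordinates, whose origin is the TCP and whose axes are the tool frame's). Camera axes: x right, y down, z forward; pixel columns grow to the right and rows downward; lengths in m; the calibration is good to about 2 mm. A picture is of the moment at which its call begins: read the wrist's pose just before it. There is no depth.
- manip.close_job(): hands the job in, once; it reports no verdict.
The state is a dict: "t": time; "joint_pos": joint angles; "dq": joint speeds; "effort": joint torques, N m; "tool_pos": TCP position; "orientation": TCP orientation; "wrist_force": force on the tool from outside, world axes, zero at the start; "torque": the same for the moment, N m; "width": finger opening in m.
Only numpy, scipy, OpenCV 4.12 (cv2) and the standard library are available. Lean on these libraries where they do the work, as an engineer would, in place of code of your own. Each camera call takes 0.05 s, during which the arm holds its last target.

## Task

Lift the square bottle out of the grey sample tray and hold it up to the code reader: its coded base faces the lens squarely, centred on the lens and 10 cm in front of it, with the bottle in line with the lens (the reader looks somewhat downwards). Keep it still there and finish while holding it; do not bump the reader, and leave the two round jars in the tray and the tube rack as they are.

Things in the scene. Friction and masses are not known exactly. Their poses are not given: they have to be found in the camera images.
- bottle: the only square bottle, white plastic with a round black cap, about 0.12 kg, lying on its side in the tray. Body 34 x 34 mm across and 70 mm long, then a short neck and the cap (26 mm diameter); 90 mm long in all. Origin: centre of the underside as it lies, halfway along the 90 mm. Its x axis runs along the bottle from the cap towards the base, z up: the body spans x = -25 to +45 mm, z = 0 to 34 mm, y = -17 to +17 mm; the cap end is at x = -45 mm
- bottle_base (a point): centre of the bottle's flat base (x = 45 mm, z = 17 mm on the bottle), which carries a small black square mark (a 21 mm frame with a dot in its middle), the code; the bottle's x axis points straight out of it
- bottle_cap (a point): centre of the outer face of the bottle's cap, at the other end (x = -45 mm, z = 17 mm on the bottle)
- tray: fixed open grey plastic tray, 240 (x) x 320 (y) mm, 45 mm high, walls and floor 5 mm thick; origin at the centre of its underside on the bench. It stands on the left or on the right of the bench, the reader on the other side. Loose things in it stand on its floor, 5 mm above the bench; the jars are in its +y half
- jar_a: bystander: round white jar with a black lid, 43 mm diameter, 50 mm tall, standing in the tray; origin at the centre of its underside
- jar_b: bystander: a second jar like jar_a
- reader: fixed stand of the code reader: a grey foot 150 x 120 x 12 mm and a steel post 300 mm tall, with the camera head held in front of the post. Origin on the bench; the foot spans x = 160 to 310 mm, the post stands at x = 260 mm, the head's pivot is at x = 230 mm, 290 mm above the bench. The reader looks along its own -x axis, roughly towards the robot
- reader_head: camera head of the reader, a white box (75 long x 62 wide x 56 mm high) with a black lens barrel (44 mm diameter) at its front, on a stiff tilt pivot that stays as it is set, tipped 0.15 to 0.45 rad downwards. Origin on the pivot; the lens looks along the head's -x axis, the x axis points back into the head, y is level; the front of the lens is at x = -75 mm
- reader_lens (a point): centre of the front of the lens (x = -75 mm on the head)
- reader_focus (a point): the reading point in the air, on the lens axis 100 mm in front of the lens (x = -175 mm on the head); the centre of the bottle's base belongs here, the bottle's x axis pointing along the head's x axis (base towards the lens, cap away from it). It is 0.21 to 0.27 m above the bench
- rack: bystander: white rack of capped tubes, 55 (x) x 134 (y) mm, 95 mm tall, at the far middle of the bench; origin at the centre of its underside
There are look-alikes about, which are no part of the job. Leave any pink or yellow look-alike of the bottle alone.

How it is judged:
On the way:
1. the bottle is held by the gripper clear above the tray (height (world z) of bottle above 0.075 m and contact force between bottle and the fingers above 1 N and contact force between bottle and tray below 0.3 N), for 0.2 s.
At the end, for the whole second after the job is handed in: bottle held by the gripper, still, touching nothing else; base centre within 20 mm of the point 100 mm in front of the lens, long axis within 0.22 rad of the lens axis, base towards the lens; jars and rack upright and within 30 mm of their starts (distance between bottle_base and reader_focus below 0.02 m and angle between the x axis of bottle and the x axis of reader_head, either way round below 0.22 rad and x of bottle_cap in the frame of reader_head below -0.23 m and height (world z) of bottle above 0.12 m and contact force between bottle and the fingers above 1 N and linear speed of bottle below 0.02 m/s and angular speed of bottle below 0.15 rad/s and contact force between bottle and reader below 0.3 N and contact force between bottle and tray below 0.3 N and contact force between bottle and jar_a below 0.3 N and contact force between bottle and jar_b below 0.3 N and contact force between bottle and rack below 0.3 N and distance of each of jar_a, jar_b, rack from where it was at the start of the episode below 0.03 m and angle between each of jar_a, jar_b, rack's own z axis and vertical below 0.3 rad); the arm keeps its last pose, push and grip.
It fails at once if the reader is bumped (over 3 N) by the robot or the bottle (contact force between any of the arm, the fingers, bottle and reader above 3 N).
It fails at once if a jar or the rack is tipped or pushed more than 30 mm (distance of any of jar_a, jar_b, rack from where it was at the start of the episode above 0.03 m or angle between any of jar_a, jar_b, rack's own z axis and vertical above 0.3 rad).
It also fails if it takes over 38 s, if anything falls off the work surface, if the arm or the gripper's body presses on something with over 40 N, if the wrist force passes 120 N, or if a joint passes its speed limit or range.

## Working session

There is one attempt and no reset: what is moved stays moved. The work goes in short steps, Python scripts to look and compute and a tool call to move; the robot and the scene stay as the last step left them, time stands still between calls to the robot, and variables do not carry over. Pictures are saved under pics/ and viewed, and the job is handed in when it is done.

Besides the shell and the picture viewer there is one more tool, called after "Emit:" by a JSON object that holds its "name" and its "arguments". carry_out: Moves the arm, as the interface text tells. Its arguments: {"type":"object","properties":{"increments":{"type":"array"}},"required":["increments"]}

```bash
mkdir -p pics; ls
python3 - <<'E'
from bench import manip, imaging
import cv2,numpy as np
s=manip.read_state(); print({k:np.round(v,3).tolist() for k,v in s.items()})
for n in ["scene","top","wrist"]:
    d=imaging.snapshot(n); cv2.imwrite(f"pics/{n}0.png",cv2.cvtColor(d["pixels"],cv2.COLOR_RGB2BGR))
    np.savez(f"{n}0.npz",**d)
    print(n,{k:np.round(v,3).tolist() for k,v in d.items() if k!="pixels"})
E
```

```text
pics
{'t': 0.0, 'joint_pos': [-1.402, 0.592, 0.048, 1.61, -0.033, 0.943, -0.034], 'dq': [-0.0, -0.001, 0.001, -0.002, -0.0, 0.0, 0.0], 'effort': [-0.0, -54.868, 1.546, -19.813, 0.009, 0.009, 0.0], 'tool_pos': [0.187, 0.699, 0.241], 'orientation': [[0.259, -0.0, -0.966], [0.966, -0.002, 0.259], [-0.002, -1.0, -0.0]], 'wrist_force': [-0.142, -0.85, -0.143], 'torque': [-0.023, 0.024, 0.023], 'width': 0.085}
scene {'intrinsics': [[460.755, 0.0, 282.664], [0.0, 460.755, 207.822], [0.0, 0.0, 1.0]], 'rvec': [1.089, 2.467, -0.958], 'tvec': [0.394, -0.188, 1.533]}
top {'intrinsics': [[478.197, 0.0, 279.835], [0.0, 478.197, 210.24], [0.0, 0.0, 1.0]], 'rvec': [2.136, -2.09, 0.199], 'tvec': [0.001, 0.595, 1.259]}
wrist {'intrinsics': [[328.938, 0.0, 275.257], [0.0, 328.938, 203.27], [0.0, 0.0, 1.0]], 'T_tool_cam': [[1.0, -0.0, -0.001, 0.001], [0.001, -0.316, 0.949, -0.132], [-0.0, -0.949, -0.316, 0.081], [0.0, 0.0, 0.0, 1.0]]}
```

View pics/scene0.png

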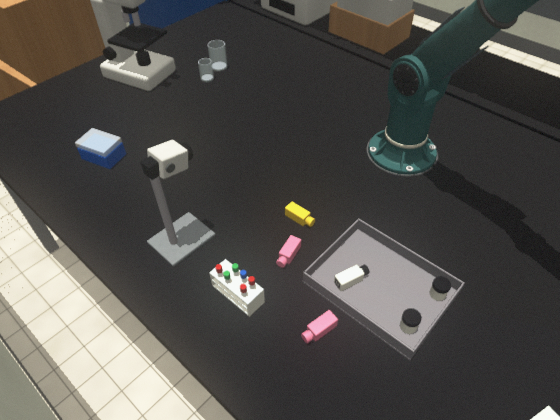

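View pics/top0.png

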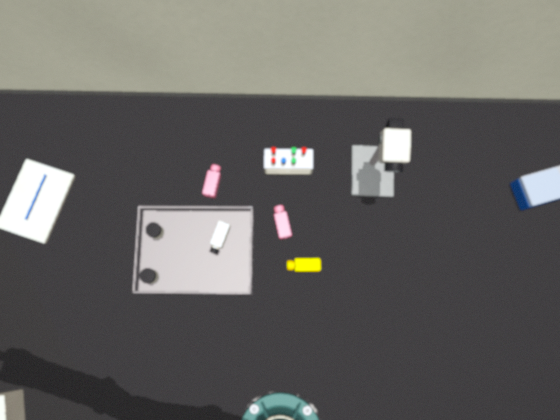

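View pics/wrist0.png

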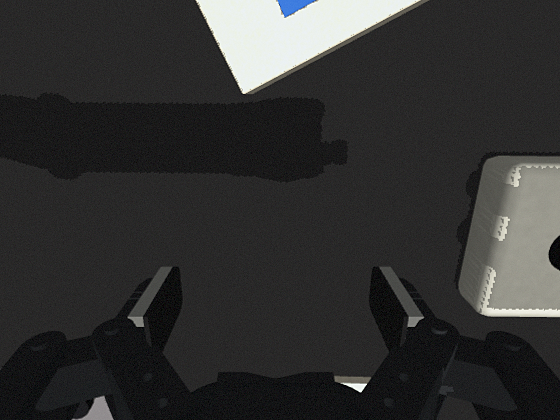

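```bash
cat > h.py <<'E'
import numpy as np,cv2
def cam(n):
    d=np.load(n+".npz"); R=cv2.Rodrigues(d["rvec"])[0]; return d["intrinsics"],R,d["tvec"].ravel()
def onz(n,uv,z):
    K,R,t=cam(n); r=R.T@np.linalg.solve(K,[uv[0],uv[1],1]); c=-R.T@t
    return c+r*(z-c[2])/r[2]
def proj(n,P):
    K,R,t=cam(n); q=(R@np.atleast_2d(P).T).T+t; q=q@K.T; return q[:,:2]/q[:,2:]
def tri(obs):
    A=[];b=[]
    for n,uv in obs:
        K,R,t=cam(n); r=R.T@np.linalg.solve(K,[uv[0],uv[1],1]); r/=np.linalg.norm(r); c=-R.T@t
        M=np.eye(3)-np.outer(r,r); A.append(M); b.append(M@c)
    A=np.vstack(A); b=np.hstack(b); p=np.linalg.lstsq(A,b,rcond=None)[0]; return p, np.linalg.norm(A@p-b)
E
python3 - <<'E'
from h import *
def crop(n,x,y,w,h,f,o):
    im=cv2.imread(f"pics/{n}.png")[y:y+h,x:x+w]; cv2.imwrite("pics/"+o,cv2.resize(im,None,fx=f,fy=f,interpolation=cv2.INTER_CUBIC))
crop("scene0",320,250,60,45,12,"c1.png")
crop("scene0",130,120,100,150,4,"c2.png")
crop("top0",195,210,60,50,12,"c3.png")
crop("top0",340,105,90,110,5,"c4.png")
for n in("scene0","top0"):
    K,R,t=cam(n); print(n,-R.T@t)
E
```

```text
scene0 [1.11854428 0.50966204 1.01458098]
top0 [ 3.36277890e-01 -1.04006240e-03  1.35162415e+00]
```

View pics/c1.png

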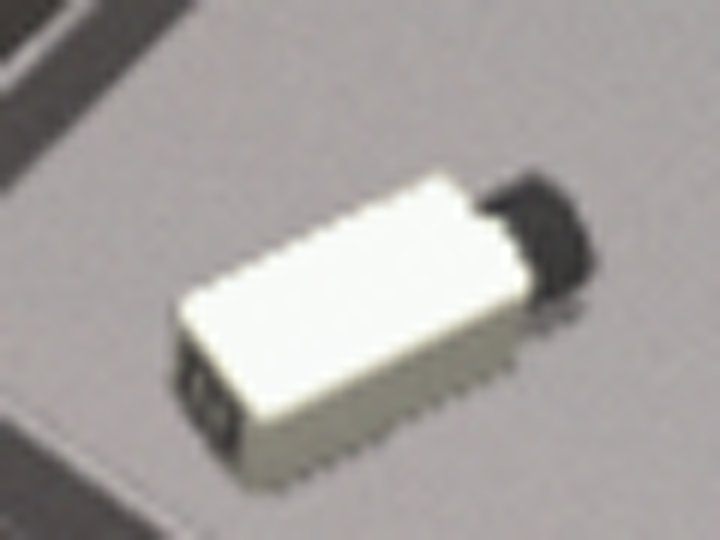

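View pics/c2.png

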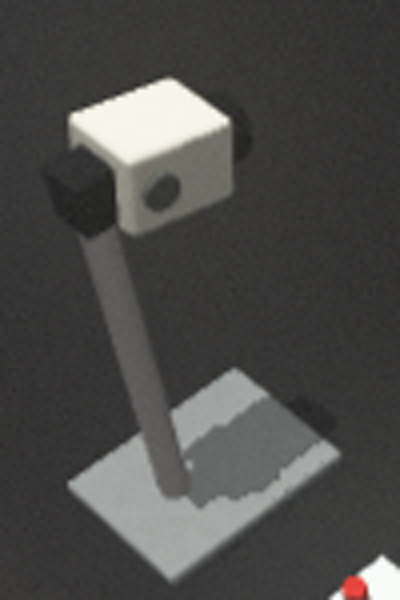

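View pics/c3.png

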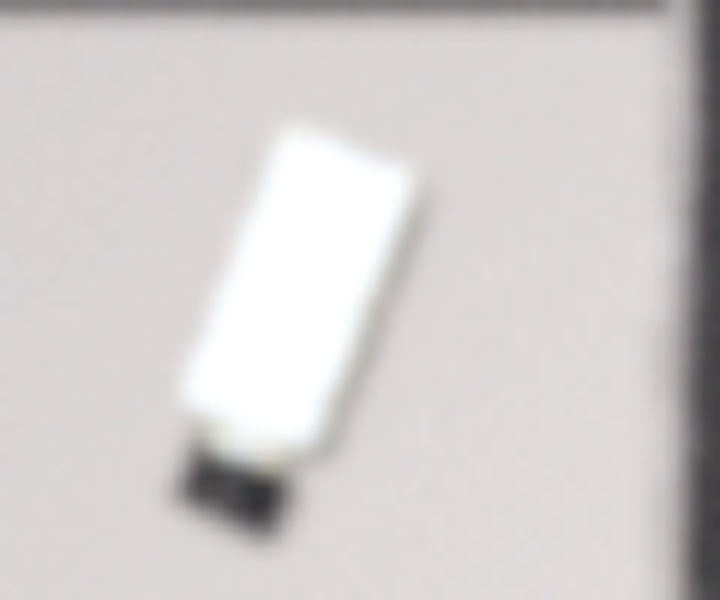

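View pics/c4.png

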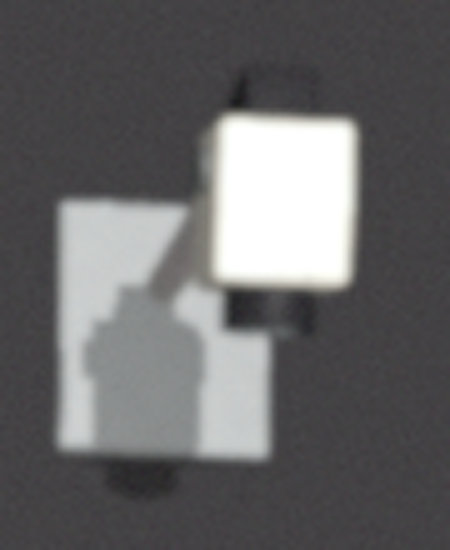

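```bash
cat > fit.py <<'E'
from h import *
from scipy.optimize import least_squares
U=lambda c,f,o:(np.array(c,float)+.5)/f-.5+np.array(o)
z=.039
S=[U(c,12,(320,250)) for c in [(183,305),(258,418),(530,285),(438,176)]]
T=[U(c,12,(195,210)) for c in [(283,125),(413,172),(312,452),(184,395)]]
for n,L in (("scene0",S),("top0",T)):
    P=np.array([onz(n,u,z)[:2] for u in L]); print(n,np.round(P,4).tolist())
    print(" lens",[round(float(np.linalg.norm(P[i]-P[(i+1)%4])),4) for i in range(4)])
# tray
foot=[U(c,4,(130,120)) for c in [(235,367),(340,455),(172,580),(68,487)]]
ft=[U(c,5,(340,105)) for c in [(57,200),(268,458),(57,455)]]
for n,L in (("scene0",foot),("top0",ft)):
    print(n,np.round([onz(n,u,.012)[:2] for u in L],4).tolist())
E
python3 fit.py
```

```text
scene0 [[0.5564, 0.1552], [0.5679, 0.1839], [0.5035, 0.2061], [0.494, 0.1751]]
 lens [0.031, 0.0681, 0.0324, 0.0655]
top0 [[0.5675, 0.1861], [0.5571, 0.1553], [0.4913, 0.1757], [0.5039, 0.2059]]
 lens [0.0325, 0.0688, 0.0326, 0.0666]
scene0 [[0.6536, -0.3091], [0.6573, -0.1899], [0.8032, -0.1928], [0.8027, -0.3085]]
top0 [[0.805, -0.1895], [0.6521, -0.3094], [0.6514, -0.1885]]
```

```bash
cat >> fit.py <<'E'
print("----")
obs=[("scene0",U(c,4,(130,120)),k) for c,k in [((170,77),"f-+"),((71,116),"b-+"),((125,167),"b++"),((233,124),"f++"),((124,238),"b+-"),((232,192),"f+-")]]
obs+=[("top0",U(c,5,(340,105)),k) for c,k in [((357,117),"b-+"),((353,290),"f-+")]]
piv=("scene0",U((163,193),4,(130,120)))
footc=[(.16,-.06),(.16,.06),(.31,.06),(.31,-.06)]
def head(p):
    x,y,yaw,t=p[:4]; Rz=cv2.Rodrigues(np.array([0,0,yaw]))[0]
    # head x axis tips up by t: (cos t,0,sin t)
    Ry=cv2.Rodrigues(np.array([0,-t,0.]))[0]
    R=Rz@Ry; o=np.array([x,y,0])+Rz@np.array([.23,0,.29]); return R,o,Rz
def res(p):
    R,o,Rz=head(p); xf,zo=p[4:6]; e=[]
    for n,u,k in obs:
        q=np.array([xf if k[0]=="f" else xf+.075,.031*(1 if k[1]=="+" else -1),zo+.028*(1 if k[2]=="+" else -1)])
        e+=list(proj(n,o+R@q)[0]-u)
    e+=list(proj(piv[0],o+R@[0,.031,0])[0]-piv[1])
    for u,c in zip(foot,footc):
        e+=list(proj("scene0",np.array([p[0],p[1],.012])+Rz@[c[0],c[1],0])[0]-u)
    for u,c in zip(ft,[(.31,.06),(.16,-.06),(.16,.06)]):
        e+=list(proj("top0",np.array([p[0],p[1],.012])+Rz@[c[0],c[1],0])[0]-u)
    return np.array(e)
r=least_squares(res,[.493,-.25,0,.3,-.04,0],loss="soft_l1")
J=r.jac; cov=np.linalg.inv(J.T@J)
print(np.round(r.x,4),np.round(np.sqrt(np.diag(cov)),4)); print(np.round(res(r.x).reshape(-1,2),1).tolist())
R,o,_=head(r.x); print("focus",o+R@[-.175,0,0],"lens",o+R@[-.075,0,0],"xaxis",R[:,0])
np.save("head.npy",r.x)
im=cv2.imread("pics/scene0.png"); im2=cv2.imread("pics/top0.png")
for n,I,x0,y0,w,h,f in (("scene0",im,130,120,100,150,4),("top0",im2,340,105,90,110,5)):
    I=cv2.resize(I[y0:y0+h,x0:x0+w],None,fx=f,fy=f,interpolation=cv2.INTER_CUBIC)
    ci=[o+R@[-.075,.022*np.cos(a),.022*np.sin(a)] for a in np.linspace(0,6.3,40)]
    for q in proj(n,ci): cv2.circle(I,tuple(int(v) for v in (q-[x0,y0]+.5)*f),1,(0,0,255),-1)
    for a in(-1,1):
     for b in(-1,1):
      for c in(0,1):
       q=proj(n,o+R@[r.x[4]+.075*c,.031*a,r.x[5]+.028*b])[0]; cv2.circle(I,tuple(int(v) for v in (q-[x0,y0]+.5)*f),3,(0,255,0),-1)
    cv2.imwrite(f"pics/fit_{n}.png",I)
E
python3 fit.py; python3 -c "
import cv2,numpy as np
a=cv2.imread('pics/fit_scene0.png');b=cv2.imread('pics/fit_top0.png')[:600]
o=np.zeros((600,860,3),np.uint8);o[:a.shape[0],:400]=a;o[:b.shape[0],400:850]=b;cv2.imwrite('pics/fit.png',o[:,:800])"
```

```text
scene0 [[0.5564, 0.1552], [0.5679, 0.1839], [0.5035, 0.2061], [0.494, 0.1751]]
 lens [0.031, 0.0681, 0.0324, 0.0655]
top0 [[0.5675, 0.1861], [0.5571, 0.1553], [0.4913, 0.1757], [0.5039, 0.2059]]
 lens [0.0325, 0.0688, 0.0326, 0.0666]
scene0 [[0.6536, -0.3091], [0.6573, -0.1899], [0.8032, -0.1928], [0.8027, -0.3085]]
top0 [[0.805, -0.1895], [0.6521, -0.3094], [0.6514, -0.1885]]
----
[ 4.933e-01 -2.475e-01 -1.350e-02  2.198e-01 -5.250e-02  4.000e-04] [0.0012 0.0029 0.0124 0.0355 0.0018 0.0019]
[[-0.0, -0.1], [-2.1, -0.5], [0.6, -1.0], [0.4, -0.4], [1.5, 1.5], [0.4, 2.2], [-0.1, -0.1], [-0.6, -1.6], [-0.4, -0.3], [0.2, -0.3], [0.9, -0.6], [0.0, 0.4], [-0.6, -0.7], [0.7, 0.3], [0.1, -0.1], [0.4, -0.9]]
focus [ 0.55254435 -0.24831763  0.25183715] lens [ 0.65012875 -0.24963037  0.27364449] xaxis [ 0.97584407 -0.01312738  0.21807343]
```

View pics/fit.png

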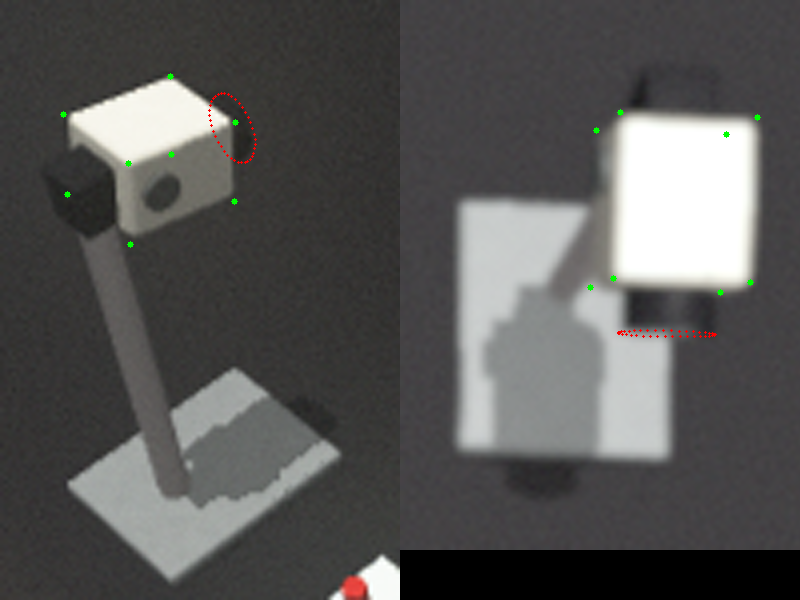

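```bash
cat > fit2.py <<'E'
import io,contextlib
with contextlib.redirect_stdout(io.StringIO()):
    exec(open("fit.py").read())
lensT=U((268,338),5,(340,105)); 
lensS=U((252,133),4,(130,120))
def res2(p):
    R,o,Rz=head(p); xc,zo,s=p[4:7]; e=[]
    for n,u,k in obs:
        q=np.array([xc+(-.0375+s if k[0]=="f" else .0375-s),(.031-s)*(1 if k[1]=="+" else -1),zo+(.028-s)*(1 if k[2]=="+" else -1)])
        e+=list(proj(n,o+R@q)[0]-u)
    e+=list(proj(piv[0],o+R@[0,.031,0])[0]-piv[1])
    ci=[o+R@[-.075,.022*np.cos(a),.022*np.sin(a)] for a in np.linspace(0,6.28,60)]
    a=proj("top0",ci); e+=[a[:,1].max()-lensT[1],a[:,0].mean()-lensT[0]]
    a=proj("scene0",ci); e+=[a[:,0].max()-lensS[0],0]
    e+=list(res(np.r_[p[:4],0,0])[-14:]); e+=[p[5]/.001,0]
    return np.array(e)
r2=least_squares(res2,[.493,-.25,0,.3,0,0,.002],loss="soft_l1")
cov=np.linalg.inv(r2.jac.T@r2.jac)
print(np.round(r2.x,4),np.round(np.sqrt(np.diag(cov)),4)); print(np.round(res2(r2.x).reshape(-1,2),1).tolist())
R,o,_=head(r2.x); print("focus",o+R@[-.175,0,0],"lens",o+R@[-.075,0,0],"xaxis",R[:,0])
np.savez("head.npz",R=R,o=o)
E
python3 fit2.py
```

```text
[ 4.933e-01 -2.482e-01 -1.280e-02  2.017e-01 -1.580e-02  2.000e-04
  1.000e-03] [0.001  0.0028 0.0123 0.0335 0.0018 0.0009 0.0007]
[[-0.1, 0.1], [-1.4, 0.0], [0.8, -0.9], [-0.2, -0.6], [1.9, 0.7], [0.2, 1.3], [-0.5, 0.6], [-0.8, -1.8], [-0.5, -0.4], [-0.2, -0.2], [0.6, 0.0], [0.0, -0.4], [0.8, -0.7], [-0.1, 0.3], [-0.7, -0.7], [0.9, 0.3], [0.3, -0.1], [0.6, -0.9], [0.2, 0.0]]
focus [ 0.55186844 -0.24889858  0.25493494] lens [ 0.64983244 -0.2501504   0.27497212] xaxis [ 0.97963996 -0.01251821  0.20037177]
```

```bash
cat > d.py <<'E'
import numpy as np
from scipy.spatial.transform import Rotation as Ro
from bench import manip
def delta(p,R=None):
    s=manip.read_state(); P=np.array(s["tool_pos"]);O=np.array(s["orientation"])
    print("t",round(s["t"],2),"shift",np.round(O.T@(np.array(p)-P),4),"turn",np.round(Ro.from_matrix(O.T@R).as_rotvec(),4) if R is not None else "")
def RR(zdir,ydir):
    z=np.array(zdir,float);z/=np.linalg.norm(z);y=np.array(ydir,float);y-=z*(y@z);y/=np.linalg.norm(y);return np.c_[np.cross(y,z),y,z]
E
python3 - <<'E'
from d import *
a=-.307; R=RR([-np.cos(a),-np.sin(a),0],[0,0,-1])
delta([.530,.1804,.20],R)
E
```

```text
t 0.15 shift [-0.4129  0.0422 -0.4652] turn [ 0.0001  0.0453 -0.0018]
```

Emit:
{"name": "carry_out", "arguments": {"increments": [[-0.035, 0.0, -0.04, 0, 0, 0, 0.085], [-0.075, 0.0, -0.085, 0, 0, 0, 0.085], [-0.115, 0.0, -0.13, 0, 0.01, 0, 0.085], [-0.155, 0.0, -0.175, 0, 0.02, 0, 0.085], [-0.195, 0.0, -0.22, 0, 0.03, 0, 0.085]]}}

```text
t: 0.78
tool_pos: [0.3506, 0.4532, 0.2422]
orientation: [[0.288, 0.0, -0.958], [0.958, -0.0, 0.288], [-0.0, -1.0, -0.0]]
wrist_force: [1.1, 1.2, -0.4]
width: 0.0851
```

Emit:
{"name": "carry_out", "arguments": {"increments": [[-0.04, 0.0, -0.045, 0, 0, 0, 0.085], [-0.08, 0.0, -0.09, 0, 0, 0, 0.085], [-0.12, 0.0, -0.135, 0, 0.0, 0, 0.085], [-0.155, 0.0, -0.18, 0, 0.01, 0, 0.085], [-0.175, 0.01, -0.2, 0, 0.015, 0, 0.085]]}}

```text
t: 1.4
tool_pos: [0.4935, 0.2264, 0.2329]
orientation: [[0.307, 0.003, -0.952], [0.952, -0.0, 0.307], [0.001, -1.0, -0.003]]
wrist_force: [-0.5, 1.0, -0.1]
width: 0.0851
```

Run:
```python
from d import *
from bench import imaging
import cv2
s=manip.read_state()
print(np.round(s["joint_pos"],3),np.round(s["tool_pos"],4),np.round(s["dq"],2))
a=-.307; R=RR([-np.cos(a),-np.sin(a),0],[0,0,-1])
delta([.530,.1804,.20],R)
d=imaging.snapshot("wrist"); np.savez("wrist1.npz",**d,p=s["tool_pos"],O=s["orientation"])
cv2.imwrite("pics/wrist1.png",cv2.cvtColor(d["pixels"],cv2.COLOR_RGB2BGR))
```

```text
[-0.609  0.377  0.123  2.035 -0.065  0.732  0.813] [0.4935 0.2264 0.2329] [ 0.37  0.13 -0.    0.07 -0.07 -0.17  0.41]
t 1.4 shift [-0.0326  0.033  -0.0488] turn [ 0.0027 -0.0051  0.0006]
```

View pics/wrist1.png

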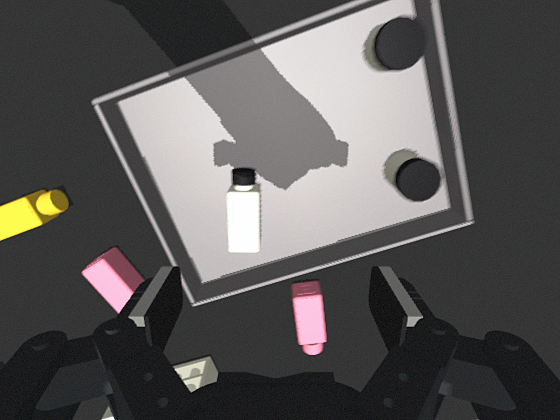

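Run:
```python
import numpy as np
d=np.load("wrist1.npz"); T=d["T_tool_cam"];K=d["intrinsics"];O=d["O"];p=d["p"]
c=p+O@T[:3,3]
for uv in [(228,190),(260,189),(260,251),(229,252)]:
    r=O@T[:3,:3]@np.linalg.solve(K,[*uv,1]); print(np.round(c+r*(.039-c[2])/r[2],4))
```

```text
[0.4918 0.1762 0.039 ]
[0.5009 0.2079 0.039 ]
[0.5679 0.1852 0.039 ]
[0.5586 0.1524 0.039 ]
```

Emit:
{"name": "carry_out", "arguments": {"increments": [[-0.025, 0.025, -0.035, 0, 0, 0, 0.085], [-0.025, 0.05, -0.035, 0, 0, 0, 0.085], [-0.025, 0.08, -0.035, 0, 0, 0, 0.085], [-0.025, 0.09, -0.035, 0, 0, 0, 0.085], [-0.025, 0.09, -0.035, 0, 0, 0, 0.085]]}}

```text
t: 2.08
tool_pos: [0.5162, 0.1957, 0.1419]
orientation: [[0.301, -0.001, -0.953], [0.953, -0.0, 0.301], [-0.001, -1.0, 0.001]]
wrist_force: [-1.0, -0.4, 0.9]
width: 0.0851
```

Run:
```python
from d import *
a=-.318; R=RR([-np.cos(a),-np.sin(a),0],[0,0,-1])
delta([.530,.1804,.020],R)
```

```text
t 2.08 shift [-0.0104  0.1219 -0.0179] turn [-0.0011  0.0118 -0.0008]
```

Emit:
{"name": "carry_out", "arguments": {"increments": [[-0.01, 0.02, -0.018, 0, 0.012, 0, 0.085], [-0.01, 0.05, -0.018, 0, 0.012, 0, 0.085], [-0.01, 0.08, -0.018, 0, 0.012, 0, 0.085], [-0.01, 0.1, -0.018, 0, 0.012, 0, 0.085], [-0.01, 0.1, -0.018, 0, 0.012, 0, 0.085]]}}

```text
t: 2.7
tool_pos: [0.5308, 0.1808, 0.0422]
orientation: [[0.313, -0.001, -0.95], [0.95, -0.0, 0.313], [-0.0, -1.0, 0.001]]
wrist_force: [-0.0, 0.1, 0.1]
width: 0.0847
```

Run:
```python
from d import *
from bench import imaging
import cv2
a=-.318; R=RR([-np.cos(a),-np.sin(a),0],[0,0,-1])
delta([.530,.1804,.020],R)
d=imaging.snapshot("wrist")
cv2.imwrite("pics/wrist2.png",cv2.cvtColor(d["pixels"],cv2.COLOR_RGB2BGR))
```

```text
t 2.7 shift [-0.0006  0.0222  0.0006] turn [-0.0007 -0.0004 -0.0004]
```

View pics/wrist2.png

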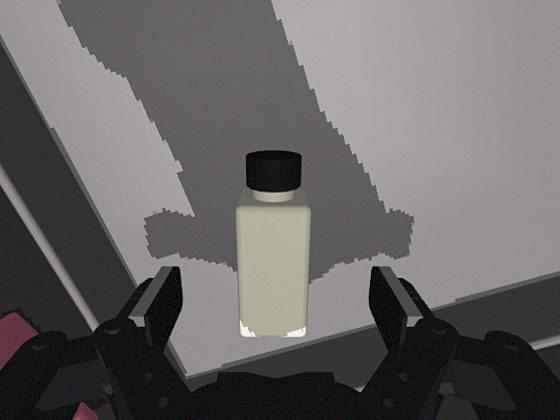

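Bottle sits square and centred between the pads (body at columns 237–310, rows 205–335). Lower and grip.

Emit:
{"name": "carry_out", "arguments": {"increments": [[0, 0.015, 0, 0, 0, 0, 0.085], [0, 0.022, 0, 0, 0, 0, 0.085], [0, 0.022, 0, 0, 0, 0, 0.05], [0, 0.022, 0, 0, 0, 0, 0.01], [0, 0.022, 0, 0, 0, 0, 0.01]]}}

```text
t: 3.38
tool_pos: [0.5312, 0.1805, 0.0208]
orientation: [[0.313, 0.001, -0.95], [0.95, 0.0, 0.313], [0.0, -1.0, -0.001]]
wrist_force: [0.3, 0.9, 1.7]
width: 0.0336
```

Emit:
{"name": "carry_out", "arguments": {"increments": [[0, 0, 0, 0, 0, 0, 0.01], [0, 0, 0, 0, 0, 0, 0.01], [0, 0, 0, 0, 0, 0, 0.01], [0, 0, 0, 0, 0, 0, 0.01]]}}

```text
t: 3.88
tool_pos: [0.5313, 0.1806, 0.0208]
orientation: [[0.313, 0.001, -0.95], [0.95, 0.0, 0.313], [0.001, -1.0, -0.001]]
wrist_force: [0.6, 0.1, 5.8]
width: 0.0334
```

Gripped at 33–34 mm, as expected. Lift.

Emit:
{"name": "carry_out", "arguments": {"increments": [[0, -0.02, 0, 0, 0, 0, 0.01], [0, -0.06, 0, 0, 0, 0, 0.01], [0, -0.11, 0, 0, 0, 0, 0.01], [0, -0.16, 0, 0, 0, 0, 0.01], [0, -0.2, 0, 0, 0, 0, 0.01]]}}

```text
t: 4.5
tool_pos: [0.5304, 0.1804, 0.2217]
orientation: [[0.313, 0.0, -0.95], [0.95, 0.0, 0.313], [0.0, -1.0, -0.0]]
wrist_force: [0.9, 0.3, -1.7]
width: 0.0332
```

Emit:
{"name": "carry_out", "arguments": {"increments": [[0, -0.03, 0, 0, 0, 0, 0.01], [0, -0.03, 0, 0, 0, 0, 0.01], [0, -0.03, 0, 0, 0, 0, 0.01]]}}

```text
t: 4.88
tool_pos: [0.5296, 0.1802, 0.2489]
orientation: [[0.313, -0.003, -0.95], [0.95, -0.001, 0.313], [-0.002, -1.0, 0.002]]
wrist_force: [-0.4, -0.0, -1.7]
width: 0.0329
```

Run:
```python
from d import *
from bench import imaging
import cv2
s=manip.read_state()
print(np.round(s["joint_pos"],3),np.round(s["tool_pos"],4),s["width"])
d=imaging.snapshot("wrist"); np.savez("wrist3.npz",**d,p=s["tool_pos"],O=s["orientation"])
cv2.imwrite("pics/wrist3.png",cv2.cvtColor(d["pixels"],cv2.COLOR_RGB2BGR))
```

```text
[-0.513  0.379  0.137  1.982 -0.071  0.788  0.917] [0.5296 0.1802 0.2489] 0.032943000837472335
```

View pics/wrist3.png

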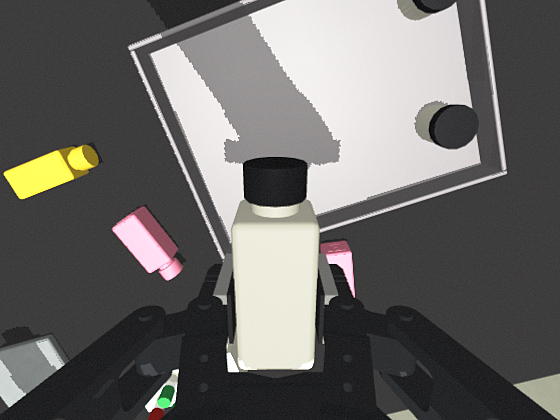

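Run:
```python
import numpy as np
d=np.load("wrist3.npz"); T=np.linalg.inv(d["T_tool_cam"]);K=d["intrinsics"]
def pr(q):
    c=T[:3,:3]@q+T[:3,3]; c=K@c; return np.round(c[:2]/c[2],1)
yc,zc=-.001,.0012
for n,(x,y,z) in dict(bl=(-.017,yc-.017,zc-.035),br=(.017,yc-.017,zc-.035),cl=(-.017,yc-.017,zc+.035),cr=(.017,yc-.017,zc+.035),captop=(0,yc-.013,zc+.055),capbot=(0,yc+.013,zc+.055)).items(): print(n,pr(np.array([x,y,z])))
```

```text
bl [235.3 369.3]
br [312.8 369.3]
cl [227.9 220.5]
cr [319.5 220.5]
captop [273.7 165.2]
capbot [274.  152.9]
```

```bash
cat > tgt.py <<'E'
from d import *
def tgt(focus,hx,back,b=(0,-.001,-.034)):
    hx=np.array(hx)/np.linalg.norm(hx)
    R=RR(-hx,[0,0,-1]); p=np.array(focus)-back*hx-R@np.array(b); return p,R
E
python3 - <<'E'
from tgt import *
h=np.load("head.npz"); R,o=h["R"],h["o"]
p,Rt=tgt(o+R@[-.175,0,0],R[:,0],.06); print(p); delta(p,Rt)
p,Rt=tgt(o+R@[-.175,0,0],R[:,0],.0); print(p)
E
```

```text
[ 0.45998264 -0.24772443  0.23512028]
t 4.92 shift [-0.428   0.0142 -0.0681] turn [-0.2034 -0.3046 -0.0329]
[ 0.51876104 -0.24847552  0.24714258]
```

Emit:
{"name": "carry_out", "arguments": {"increments": [[-0.03, 0, -0.005, -0.015, -0.02, 0, 0.01], [-0.07, 0, -0.01, -0.035, -0.05, -0.005, 0.01], [-0.12, 0.005, -0.02, -0.055, -0.085, -0.01, 0.01], [-0.17, 0.005, -0.03, -0.08, -0.12, -0.015, 0.01], [-0.22, 0.005, -0.035, -0.105, -0.155, -0.015, 0.01]]}}

```text
t: 5.55
tool_pos: [0.494, -0.0411, 0.2437]
orientation: [[0.162, 0.103, -0.981], [0.987, -0.011, 0.161], [0.006, -0.995, -0.103]]
wrist_force: [1.1, -0.4, -0.5]
width: 0.0329
```

Run:
```python
from tgt import *
h=np.load("head.npz"); R,o=h["R"],h["o"]
p,Rt=tgt(o+R@[-.175,0,0],R[:,0],.06); delta(p,Rt)
```

```text
t 5.55 shift [-0.2094  0.0073  0.0009] turn [-0.0975 -0.1486 -0.0172]
```

Emit:
{"name": "carry_out", "arguments": {"increments": [[-0.05, 0, 0, -0.02, -0.035, -0.005, 0.01], [-0.1, 0.005, 0, -0.05, -0.07, -0.01, 0.01], [-0.15, 0.005, 0, -0.075, -0.105, -0.015, 0.01], [-0.19, 0.005, 0, -0.095, -0.14, -0.017, 0.01], [-0.21, 0.007, 0.0, -0.097, -0.148, -0.017, 0.01]]}}

```text
t: 6.18
tool_pos: [0.4594, -0.2492, 0.2351]
orientation: [[0.019, 0.199, -0.98], [1.0, -0.002, 0.019], [0.002, -0.98, -0.199]]
wrist_force: [0.1, 0.1, -1.4]
width: 0.0331
```

Emit:
{"name": "carry_out", "arguments": {"increments": [[0, 0, 0, 0, 0, 0, 0.01], [0, 0, 0, 0, 0, 0, 0.01], [0, 0, 0, 0, 0, 0, 0.01]]}}

```text
t: 6.55
tool_pos: [0.462, -0.2449, 0.2365]
orientation: [[0.012, 0.201, -0.979], [1.0, -0.001, 0.012], [0.002, -0.98, -0.201]]
wrist_force: [-0.3, 0.0, -1.1]
width: 0.0328
```

Run:
```python
from tgt import *
from bench import imaging
import cv2
s=manip.read_state()
print(np.round(s["joint_pos"],3),np.round(s["tool_pos"],4),s["width"])
h=np.load("head.npz"); R,o=h["R"],h["o"]
p,Rt=tgt(o+R@[-.175,0,0],R[:,0],.06); delta(p,Rt)
for n in("wrist","scene","top"):
  d=imaging.snapshot(n); np.savez(n+"4.npz",**d,p=s["tool_pos"],O=s["orientation"])
  cv2.imwrite(f"pics/{n}4.png",cv2.cvtColor(d["pixels"],cv2.COLOR_RGB2BGR))
```

```text
[ 0.399  0.292  0.063  2.18  -0.225  0.498  2.205] [ 0.462  -0.2449  0.2365] 0.03283951342088458
t 6.55 shift [-0.0029  0.001   0.0022] turn [0.0009 0.0007 0.0019]
```

View pics/wrist4.png

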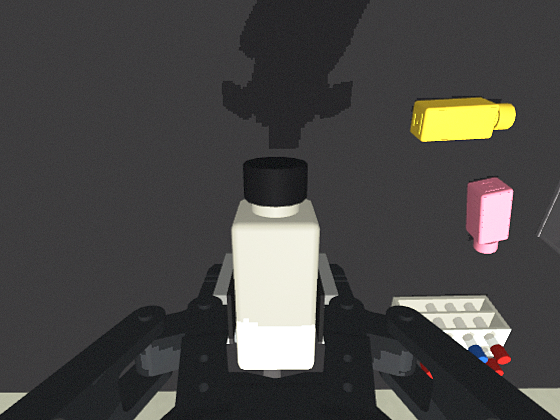

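View pics/scene4.png

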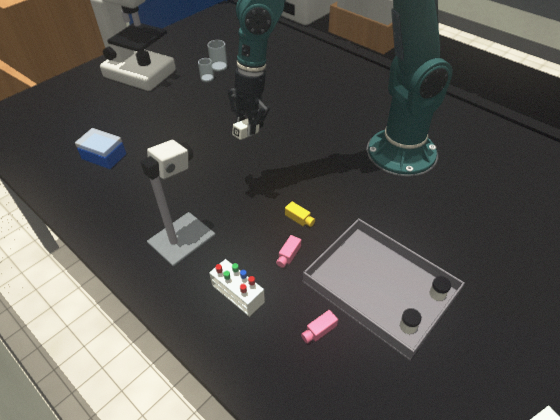

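```bash
cat > ov.py <<'E'
exec(open("fit2.py").read())
im=cv2.imread("pics/scene0.png"); x0,y0,w,h,f=140,130,60,60,6
outs=[]
for t in (.12,.2,.28,.36):
    I=cv2.resize(im[y0:y0+h,x0:x0+w],None,fx=f,fy=f,interpolation=cv2.INTER_CUBIC)
    p=r2.x.copy();p[3]=t;p[4]=-.0165;R,o,_=head(p)
    D=lambda L,c:cv2.polylines(I,[np.int32((proj("scene0",[o+R@q for q in L])-[x0,y0]+.5)*f)],False,c,1)
    a,b=-.0165-.0375,-.0165+.0375
    D([(a,.031,.028),(b,.031,.028),(b,.031,-.028),(a,.031,-.028),(a,.031,.028),(a,-.031,.028),(b,-.031,.028),(b,.031,.028)],(0,0,255))
    D([(-.075,.022*np.cos(u),.022*np.sin(u)) for u in np.linspace(0,6.29,40)],(0,255,0))
    cv2.putText(I,str(t),(5,350),0,.7,(255,255,0),2); outs.append(I)
I=np.vstack([np.hstack(outs[:2]),np.hstack(outs[2:])]); cv2.imwrite("pics/ov.png",cv2.resize(I,(600,600)) if 0 else I[:, :])
print(I.shape)
cv2.imwrite("pics/ov1.png",np.hstack(outs[:2])); cv2.imwrite("pics/ov2.png",np.hstack(outs[2:]))
E
python3 ov.py
```

```text
[ 4.933e-01 -2.482e-01 -1.280e-02  2.017e-01 -1.580e-02  2.000e-04
  1.000e-03] [0.001  0.0028 0.0123 0.0335 0.0018 0.0009 0.0007]
[[-0.1, 0.1], [-1.4, 0.0], [0.8, -0.9], [-0.2, -0.6], [1.9, 0.7], [0.2, 1.3], [-0.5, 0.6], [-0.8, -1.8], [-0.5, -0.4], [-0.2, -0.2], [0.6, 0.0], [0.0, -0.4], [0.8, -0.7], [-0.1, 0.3], [-0.7, -0.7], [0.9, 0.3], [0.3, -0.1], [0.6, -0.9], [0.2, 0.0]]
focus [ 0.55186844 -0.24889858  0.25493494] lens [ 0.64983244 -0.2501504   0.27497212] xaxis [ 0.97963996 -0.01251821  0.20037177]
(720, 720, 3)
```

View pics/ov1.png

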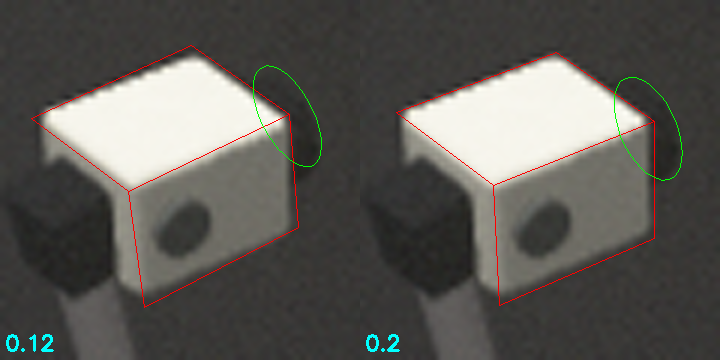

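View pics/ov2.png

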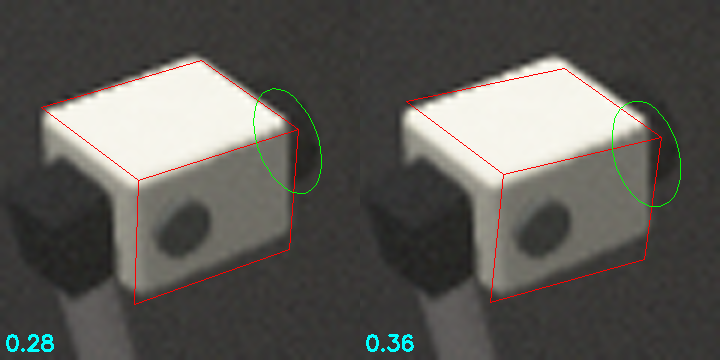

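Run:
```python
from tgt import *
h=np.load("head.npz"); R,o=h["R"],h["o"]
p,Rt=tgt(o+R@[-.175,0,0],R[:,0],.0); delta(p,Rt)
```

```text
t 6.7 shift [-0.0022  0.0014 -0.0576] turn [0.0017 0.     0.0011]
```

Emit:
{"name": "carry_out", "arguments": {"increments": [[-0.001, 0.001, -0.012, 0, 0, 0, 0.01], [-0.002, 0.001, -0.025, 0, 0, 0, 0.01], [-0.002, 0.001, -0.04, 0, 0, 0, 0.01], [-0.002, 0.001, -0.052, 0, 0, 0, 0.01], [-0.002, 0.001, -0.058, 0, 0, 0, 0.01]]}}

```text
t: 7.32
tool_pos: [0.5201, -0.2494, 0.2479]
orientation: [[0.014, 0.203, -0.979], [1.0, -0.002, 0.014], [0.001, -0.979, -0.203]]
wrist_force: [-0.9, 0.0, -1.4]
width: 0.0329
```

Emit:
{"name": "carry_out", "arguments": {"increments": [[0, 0, 0, 0, 0, 0, 0.01], [0, 0, 0, 0, 0, 0, 0.01], [0, 0, 0, 0, 0, 0, 0.01], [0, 0, 0, 0, 0, 0, 0.01]]}}

```text
t: 7.82
tool_pos: [0.5183, -0.2495, 0.2476]
orientation: [[0.015, 0.202, -0.979], [1.0, -0.002, 0.015], [0.001, -0.979, -0.202]]
wrist_force: [0.1, 0.4, -1.5]
width: 0.0332
```

Run:
```python
from tgt import *
from bench import imaging
from h import *
s=manip.read_state()
print(np.round(s["tool_pos"],4),s["width"])
h=np.load("head.npz"); R,o=h["R"],h["o"]
p,Rt=tgt(o+R@[-.175,0,0],R[:,0],.0); delta(p,Rt)
P=np.array(s["tool_pos"]);O=np.array(s["orientation"])
for n,c in(("scene",(140,90,160,110)),("top",(330,100,120,130))):
  d=imaging.snapshot(n); np.savez(n+"5.npz",**d)
  im=cv2.cvtColor(d["pixels"],cv2.COLOR_RGB2BGR); x,y,w,h_=c
  I=cv2.resize(im[y:y+h_,x:x+w],None,fx=4,fy=4,interpolation=cv2.INTER_CUBIC)
  cv2.imwrite(f"pics/{n}5raw.png",I)
  cor=[P+O@np.array([a*.017,-.001+b*.017,-.034]) for a,b in((-1,-1),(1,-1),(1,1),(-1,1))]
  for q,col in [(k,(0,0,255)) for k in cor]+[(o+R@[-.175,0,0],(0,255,0)),(o+R@[-.075,0,0],(0,255,0))]:
    u=(proj(n+"5",q)[0]-[x,y]+.5)*4; cv2.circle(I,tuple(int(v) for v in u),2,col,-1)
  cv2.imwrite(f"pics/{n}5.png",I)
```

```text
[ 0.5183 -0.2495  0.2476] 0.03321944747644531
t 7.83 shift [ 0.0011  0.0006 -0.0003] turn [ 0.0015 -0.0023  0.0005]
```

View pics/scene5.png

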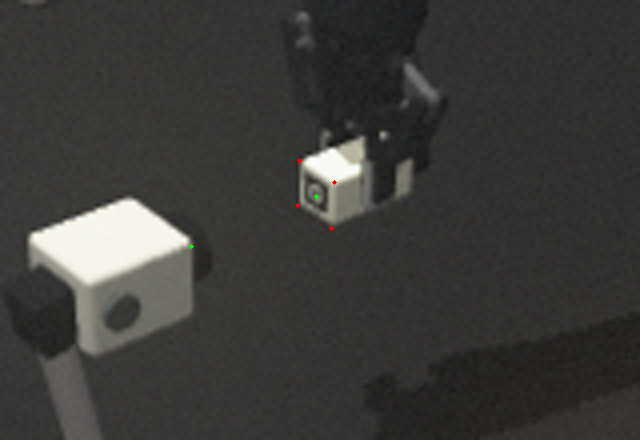

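View pics/scene5raw.png

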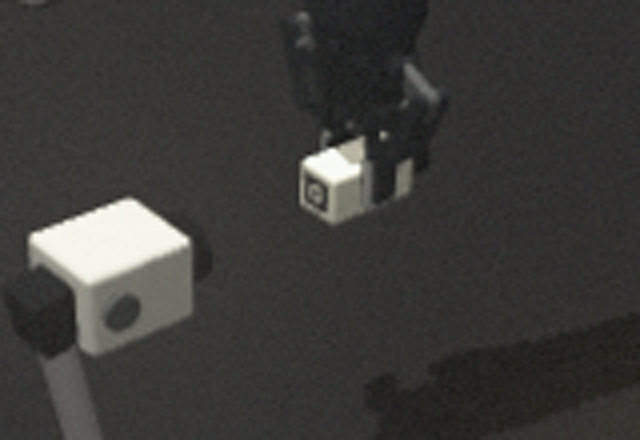

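View pics/top5.png

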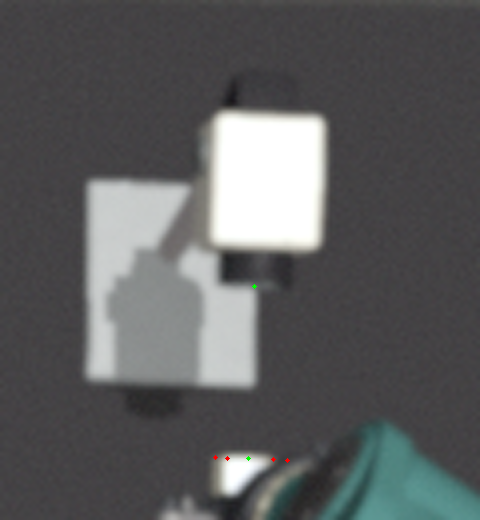

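Run:
```python
from bench import manip
import numpy as np
s=manip.read_state(); print(np.abs(s["dq"]).max(),s["width"],s["t"])
print(manip.close_job())
```

```text
0.001382874368491437 0.03307095052754792 7.925
the job is handed in; nothing more can be done
None
```

I lifted the white square bottle out of the tray. It was handed in at 7.9 s, held still with its coded base at the reading point in front of the lens. No verdict is reported.

- **Position:** the measured tool pose was within about 1.5 mm and 0.003 rad of the target. In the scene view, the code's dot lay on the projected reading point.
- **Grip and stillness:** the grip opening was 33 mm, and joint speeds were about 0.001 rad/s at hand-in.
- **Bystanders:** the arm kept away from the jars, rack and reader. I did not compare the jars' and rack's final positions with their starts.
- **Uncertainty:** the head's tilt, about 0.20 rad, came from the scene and top images only, because the wrist camera could not see the head. Its error of about 0.03 rad means up to about 6 mm at the reading point. The box's edges in the scene image agreed with 0.18 to 0.20 rad.

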